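# Wind up the support jack under the birch log

## Task

The birch log's free end needs a support before it is sanded. Fold the crank's red grip all the way out until it stands straight up from the crank, then wind the crank clockwise (seen from its front) until the jack's rubber pad bears on the log and carries that end, lifting it by less than a centimetre. Let go, leaving the grip standing out, the log lying in place and the sander, the cork block and the glue bottle undisturbed.

Things in the scene. Friction and masses are not known exactly. Their poses are not given: they have to be found in the camera images.
- crank_hub (a point): Hub of the yellow jack's steel crank, on its turning axis, at the underside of the crank arm, 105 mm above the table, 160 mm in front of the pad. The frame turns with the crank: z points out along the axis, leaning 35 degrees from vertical towards the robot's side; x along the arm to the grip's hinge. Arm 14 mm wide, 10 mm thick, from x = -12 to 66 mm. A gearbox, 64 mm round, ends 24 mm below the arm.
- grip_hinge (a point): Hinge of the folding red grip, on the crank arm, at x = 55 mm, z = 24 mm in the frame of crank_hub (same axes). The hinge axis runs along y, between two small steel cheeks, 23 mm over all, that reach 8 mm above it.
- grip_end (a point): Centre of the free end of the red grip, 62 mm from the hinge. The red part is square with flat sides, 21 mm thick, from 14 to 62 mm from the hinge. In the frame of crank_hub: folded, its axis lies at z = 24 mm, end at x = -7 mm, 3 mm clear of the arm and wider than it, two flats facing +-y; folded out, end at x = 55, z = 86 mm. It revolves freely about its length, so a gripper can hold it without turning as the crank goes round.
- grip_fold (a joint): Fold angle of the grip in rad: 0 folded flat on the arm, 1.57 fully out (stop), pointing along the crank's axis. It stays where it is left by friction (about 1.3 N at its end).
- crank (a joint): Crank angle in rad, 0 to 20.1 between stops; it grows clockwise seen from the crank's front (looking against z of crank_hub). Each full turn raises the pad by 20 mm; winding back lowers it. It starts between 0 and 5.5. It needs about 1.5 N at the grip and stays where it is left, also under the log.
- pad: Black rubber V pad on the jack's ram, 40 mm along the log. Its origin is the bottom of the V; it moves straight up and down. It touches the log when its origin is 35 mm below the log's axis. It starts 18 to 36 mm too low.
- log: Birch log, 60 mm thick, 500 mm long, about 0.85 kg, lying loose and level in the V notches of two plywood rests (100 and 360 mm from the pad, to the left seen from the robot), its free end over the pad. Origin at its centre, on its axis, 185 mm above the table; y runs along the log.
- sander: Yellow and black hand sander standing on its 124 mm disc, 125 mm tall; origin at the centre of its underside. Leave alone.
- block: Cork sanding block, 110 x 60 x 35 mm; origin at the centre of its underside. Leave alone.
- glue: Yellow glue bottle with orange cap, 56 mm thick, 130 mm tall; origin at the centre of its underside. Leave alone.

How it is judged:
On the way, in this order (a step that is already met when the one before it is completed fails the run):
1. the grip is folded out (past 75 degrees) while the pad is still well below the log (more than 10 mm) (value of joint grip_fold above 1.31 rad and height (world z) of pad below 0.1404 m), for 0.2 s.
2. the pad bears on the log (contact force between pad and log above 1 N), for 0.2 s.
At the end, for the whole second after the job is handed in: The pad presses on the log with more than 1 N and stands at most 11 mm above the height of first contact; the log's centre has moved less than 25 mm and rests; the crank is still and its grip still stands out (folded out past 60 degrees) (contact force between pad and log above 1 N and height (world z) of pad below 0.1614 m and value of joint grip_fold above 1.05 rad and distance of log from where it was at the start of the episode below 0.025 m and linear speed of log below 0.01 m/s and velocity of joint crank between -0.05 and 0.05 rad/s); the robot touches nothing.
It fails at once if the log is shifted or knocked by more than 40 mm (distance of log from where it was at the start of the episode above 0.04 m).
It fails at once if the sander is moved more than 30 mm (distance of sander from where it was at the start of the episode above 0.03 m).
It fails at once if the cork block is moved more than 30 mm (distance of block from where it was at the start of the episode above 0.03 m).
It fails at once if the glue bottle is moved more than 30 mm or knocked over (distance of glue from where it was at the start of the episode above 0.03 m or angle between glue's own z axis and vertical above 0.5 rad).
It also fails if it takes over 64 s, if anything falls off the work surface, if the arm or the gripper's body presses on something with over 40 N, if the wrist force passes 120 N, or if a joint passes its speed limit or range.

## Robot

A 6-joint arm with a two-finger parallel gripper is mounted at the origin on the work surface. World frame = base frame: x ahead of the robot, y to its left, z up, the work surface at z = 0. Lengths are in m, angles in rad, forces in N, time in s.
With the tool pointing down it reaches from about 0.25 to 0.725 m from the base axis. Payload 9.7 kg.
Tool frame: the origin (TCP) lies at the very end of the fingers, on their centre line; the grasp point (between the pads) lies 19 mm behind it; z points along the fingers, y is the line along which they close (so a half turn about z gives the same grasp; the last joint's range is limited). The gripper opens to 85 mm and grips with 20 to 120 N. Pads are 22 mm wide; open, the fingers measure 114 mm over their backs; the gripper's body (76 mm by 85 mm) begins 54 mm behind the grasp point. The pads swing forward as they close: fully open they stand 13 mm farther back than shut.
Start: joints at [-1.322, 0.087, 0.176, 1.66, 0, 1.571], TCP at [0.135, -0.533, 0.231] pointing down, gripper open.
Joint ranges: [-3.13, 3.13], [-0.85, 1.81], [-1.15, 1.24], [-2.2, 2.28], [-1.44, 1.52], [-3.14, 3.14]. Speed limits (rad/s): [2.22, 2.22, 2.57, 3.14, 3.14, 3.14].

## Interface

Orientations are given as a rotation vector (axis times angle).
In Python, from bench import ctrl, imaging, nets gives the robot as it stands. Calls block until the motion is done:
- ctrl.move_ptp(position, orientation): joint-space move of the TCP to a pose.
- ctrl.move_straight(position, feed=0.15, frame=None, contact_N=None): straight line of the TCP; frame=None keeps the orientation; feed is the mean speed in m/s. With contact_N (N) it stops when the force on the tool has changed by that much, and returns True; else False.
- ctrl.move_j(angles): joint-space move.
- ctrl.ungrasp() and ctrl.grasp(grasp_force=None): open the fingers fully, or close them until they stop; grasp_force is the grip in N (None keeps the last).
- ctrl.hold(seconds).
- ctrl.solve_ik(position, orientation): joint angles nearest the present ones, or None.
- imaging.camera(name): name is "side" or "top"; returns a dict with "img" (420x560x3 uint8, red, green, blue), "fovy" (degrees; the focal length in pixels is half the picture's height over the tangent of half this angle, whatever the lens; pixels are square), "cx", "cy" (the principal point, pixels), "R" (3x3) and "t" (3): a world point X has camera coordinates R X + t. Camera axes: x right, y down, z forward; pixel columns grow to the right and rows downward; lengths in m; the calibration is good to about 2 mm. A picture is of the moment at which its call begins. There is no depth.
A pose or a line that the arm cannot do raises ctrl.IKError and nothing moves.
- ctrl.sign_off(): hands the job in; it is judged then, once.
Trained networks look in a picture, given as the dict that the camera call returned (one of the last four; its "shot" number tells which), for a name from the list of things; names that differ only in an ending like _2 or _b are one class to them, and where a whole thing is asked for, a point or a joint stands for the part that bears it (a point fixed in the world has none). Each returns a list of dicts, best first, with "conf" (0 to 1); they miss things now and then, are a little off and sometimes report something else, mostly with a low value. They report only what shows in the picture. A call takes as long as a camera call.
- nets.search_frame(name, picture): "box" ([left, top, right, bottom] in pixels, round what is visible of it).
- nets.masks_of(name, picture): "region" (420x560 bool, what is visible of it) and "box" ([left, top, right, bottom] in pixels, round what is visible of it).
Readings, each from a call of its own:
- ctrl.get_clock(): time.
- ctrl.get_q(): joint angles.
- ctrl.get_qvel(): joint speeds.
- ctrl.get_joint_efforts(): joint torques, N m.
- ctrl.get_tcp_pos(): TCP position.
- ctrl.get_orientation(): TCP orientation.
- ctrl.get_force(): force on the tool from outside, world axes, zero at the start.
- ctrl.get_wrist_torque(): the same for the moment, N m.
- ctrl.get_width(): finger opening in m.
- ctrl.get_finger_force(): force on a finger pad.
Only numpy, scipy, OpenCV 4.12 (cv2) and the standard library are available. Lean on these libraries where they do the work, as an engineer would, in place of code of your own. Each camera call takes 0.05 s, during which the arm holds its last target. There are 200 camera calls.

## Working session

There is one attempt and no reset: what is moved stays moved. The work goes in short steps, each a Python script; the robot and the scene stay as the last script left them, time stands still between calls to the robot, and variables do not carry over. Pictures are saved under pics/ and viewed, at most 10 in all, crops included, and the job is handed in when it is done.

```bash
mkdir -p pics; python3 - <<'E'
from bench import ctrl, imaging, nets
import cv2, numpy as np, pickle
P={}
for n in("side","top"):
    p=imaging.camera(n); P[n]=p
    cv2.imwrite(f"pics/{n}0.png",p["img"][:,:,::-1])
    print(n,p["fovy"],p["cx"],p["cy"],np.round(p["R"],4).tolist(),np.round(p["t"],4).tolist())
    for o in("crank_hub","grip_hinge","grip_end","crank","pad","log","sander","block","glue"):
        r=nets.search_frame(o,p)
        print(o,[(np.round(x["box"]).astype(int).tolist(),round(x["conf"],2)) for x in r[:2]])
pickle.dump(P,open("p0.pkl","wb"))
print(ctrl.get_clock())
E
```

```text
side 56.54370190030212 273.11462313456474 208.84118346685983 [[-0.7777, -0.6283, 0.021], [-0.347, 0.4011, -0.8478], [0.5242, -0.6666, -0.53]] [0.5092, 0.3112, 0.8546]
crank_hub [([317, 183, 335, 207], 0.6)]
grip_hinge [([316, 184, 334, 208], 0.66)]
grip_end [([323, 184, 333, 201], 0.46)]
crank [([312, 183, 333, 210], 0.56)]
pad [([269, 180, 289, 191], 0.59)]
log [([181, 145, 300, 241], 0.73)]
sander [([236, 265, 293, 334], 0.58), ([322, 164, 339, 201], 0.35)]
block [([276, 246, 324, 284], 0.72)]
glue [([324, 163, 340, 200], 0.56)]
top 46.67905378848623 280.8679031586837 215.5443258994052 [[-0.0039, -1.0, -0.0024], [-0.9841, 0.0043, -0.1776], [0.1777, 0.0016, -0.9841]] [0.0313, 0.6352, 1.3201]
crank_hub [([331, 227, 358, 246], 0.81)]
grip_hinge [([329, 226, 356, 246], 0.69)]
grip_end [([335, 233, 358, 249], 0.72)]
crank [([331, 233, 355, 247], 0.7), ([327, 222, 355, 249], 0.59)]
pad [([317, 186, 334, 192], 0.58)]
log [([170, 158, 366, 210], 0.72)]
sander [([178, 253, 230, 297], 0.89)]
block [([259, 245, 278, 284], 0.61)]
glue [([388, 198, 413, 224], 0.78)]
1.0
```

View pics/side0.png

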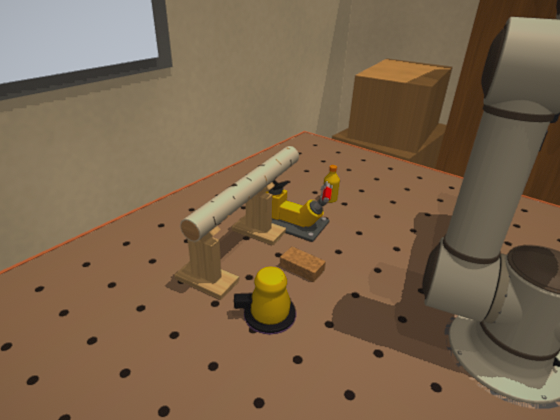

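View pics/top0.png

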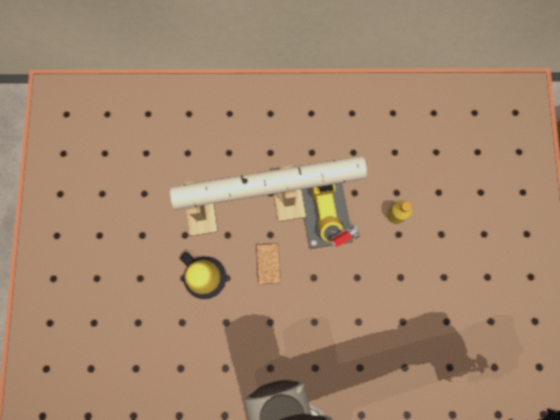

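```bash
cat > h.py <<'E'
import numpy as np, cv2
def f(p): return 210/np.tan(np.radians(p["fovy"])/2)
def proj(p,X):
    c=np.atleast_2d(X)@np.array(p["R"]).T+p["t"]; return c[:,:2]/c[:,2:]*f(p)+[p["cx"],p["cy"]]
def atz(p,uv,z):
    R=np.array(p["R"]);C=-R.T@p["t"];d=R.T@np.array([(uv[0]-p["cx"])/f(p),(uv[1]-p["cy"])/f(p),1]);return C+d*(z-C[2])/d[2]
def tri(P,a,b):
    A=[];B=[]
    for p,uv in zip(P,(a,b)):
        R=np.array(p["R"]);n=((uv[0]-p["cx"])/f(p),(uv[1]-p["cy"])/f(p))
        for k in(0,1): A.append(R[k]-n[k]*R[2]);B.append(n[k]*p["t"][2]-p["t"][k])
    return np.linalg.lstsq(np.array(A),np.array(B),rcond=None)[0]
def red(p,box):
    i=p["img"].astype(int);m=(i[...,0]>110)&(i[...,1]<60)&(i[...,2]<70);k=np.zeros_like(m);l,t,r,b=box;k[t:b,l:r]=1;return m&k
E
python3 - <<'E'
from bench import nets,imaging
from h import *
P={n:imaging.camera(n) for n in("side","top")}
p=P["top"]
m=nets.masks_of("log",p)[0]["region"]
ys,xs=np.nonzero(m);c,(w,h),a=cv2.minAreaRect(np.c_[xs,ys].astype(np.float32));print("log rect",c,w,h,a)
box=cv2.boxPoints((c,(w,h),a)); W=np.array([atz(p,b,.185) for b in box]);print("log corners",W.round(4).tolist())
B={"top":(300,200,400,270),"side":(300,170,350,220)};cs={}
for n in B:
    ys,xs=np.nonzero(red(P[n],B[n]));pts=np.c_[xs,ys].astype(np.float32);cs[n]=pts.mean(0);print(n,len(xs),cs[n],cv2.minAreaRect(pts))
print("red centre",tri([P["side"],P["top"]],cs["side"],cs["top"]))
for o in("sander","block","glue"):
    q=nets.masks_of(o,p)[0]["region"];ys,xs=np.nonzero(q);print(o,atz(p,(xs.mean(),ys.mean()),{"sander":.06,"block":.035,"glue":.07}[o]).round(3))
a=cv2.resize(P["top"]["img"][170:255,290:380],None,fx=6,fy=6,interpolation=2)[:,:400]
a=cv2.resize(P["top"]["img"][175:255,300:365],(390,480),interpolation=2);b=cv2.resize(P["side"]["img"][165:240,265:330+12],(493,480),interpolation=2)[:,93:]
cv2.imwrite("pics/z1.png",np.hstack([a,b])[:,:,::-1])
E
```

```text
log rect (267.59295654296875, 182.59486389160156) 25.194305419921875 198.65216064453125 81.11934661865234
log corners [[0.6926, 0.322, 0.185], [0.7729, -0.1894, 0.185], [0.7057, -0.1972, 0.185], [0.6269, 0.3095, 0.185]]
top 57 [339.6316  236.33333] ((339.70001220703125, 236.60000610351562), (5.375871658325195, 16.12761688232422), 71.56504821777344)
side 89 [327.3146  191.25842] ((328.3139953613281, 183.841796875), (8.297318458557129, 29.60314178466797), 10.12467098236084)
red centre [ 0.56024008 -0.12795293  0.13976659]
sander [0.466 0.245 0.06 ]
block [0.501 0.066 0.035]
glue [ 0.644 -0.303  0.07 ]
```

View pics/z1.png

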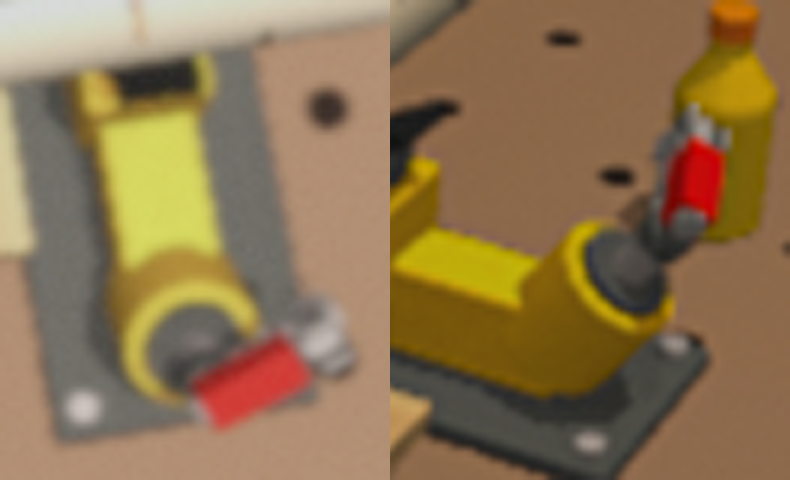

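```bash
cat >> h.py <<'E'
def frame(v):
    hx,hy,yaw,phi=v
    d=np.array([np.cos(yaw),np.sin(yaw),0]);z=np.sin(np.radians(35))*d+np.cos(np.radians(35))*np.array([0,0,1])
    e1=np.cross(d,[0,0,1]);e1=-e1  # to robot's right when d points to robot
    e2=np.cross(z,e1);x=np.cos(phi)*e1+np.sin(phi)*e2
    return np.array([hx,hy,.105]),np.c_[x,np.cross(z,x),z]
def hullc(p,X):
    h=cv2.convexHull(proj(p,X).astype(np.float32));m=cv2.moments(h);return np.array([m["m10"],m["m01"]])/m["m00"]
E
cat > fit.py <<'E'
from h import *
import pickle
from scipy.optimize import least_squares
P=pickle.load(open("p0.pkl","rb"));S,T=P["side"],P["top"]
box=np.array([[x,y,z] for x in(-.007,.041) for y in(-.0105,.0105) for z in(.0135,.0345)])
obs=dict(rs=(327.31,191.26),rt=(339.63,236.33),hs=(328.7,184.5),ht=(353.6,228.6),gs=(316.2,207.4),gt=(331.5,232.4))
def model(v):
    h,R=frame(v);g=lambda X:h+np.atleast_2d(X)@R.T
    return np.array([hullc(S,g(box)),hullc(T,g(box)),proj(S,g([.057,0,.02]))[0],proj(T,g([.057,0,.02]))[0],proj(S,g([0,0,-.024]))[0],proj(T,g([0,0,-.024]))[0]])
w=np.array([2,2,1,1,1,1])[:,None]
yaw0=np.arctan2(-.153,-.988)
res=lambda v:np.r_[((model(v)-np.array(list(obs.values())))*w).ravel(),(v[2]-yaw0)/.02]
best=min((least_squares(res,[.55,-.1,yaw0,k]) for k in np.arange(0,6.3,.8)),key=lambda r:r.cost)
v=best.x
if __name__=="__main__":
    print(v,best.cost);print((model(v)-np.array(list(obs.values()))).round(2).tolist())
    h,R=frame(v);print(R.round(3).tolist())
    d=np.array([np.cos(v[2]),np.sin(v[2]),0]);pad=h-.16*d;print("pad xy",pad)
    np.save("v.npy",v)
    # pad height: predicted rows for z range
    for z in(.112,.122,.132,.15):
        print(z,proj(S,[pad[0],pad[1],z]).round(1),proj(T,[pad[0],pad[1],z]).round(1))
    l=R@[0,0,1];
    E=np.array([[.6926,.322],[.7729,-.1894],[.7057,-.1972],[.6269,.3095]]);a=(E[1]+E[2])/2;b=(E[0]+E[3])/2
    u=(b-a)/np.linalg.norm(b-a);print("log end-pad along",u@(pad[:2]-a),"across",np.cross(u,pad[:2]-a),"loglen",np.linalg.norm(b-a))
E
python3 fit.py
python3 - <<'E'
from bench import ctrl
from h import *
from scipy.spatial.transform import Rotation as Ro
v=np.load("v.npy");h,R=frame(v)
for s in(1,-1):
    T=np.c_[np.cross(s*R[:,1],-R[:,2]),s*R[:,1],-R[:,2]];rv=Ro.from_matrix(T).as_rotvec()
    for a in np.arange(0,6.3,.8):
        c=h+R@[.055*np.cos(a),.055*np.sin(a),.045]
        q=ctrl.solve_ik(c,rv);print(s,round(a,1),None if q is None else np.round(q,2))
    for X in([.015,0,.005],[.015,0,.1]):
        q=ctrl.solve_ik(h+R@X,rv);print(s,X,None if q is None else np.round(q,2))
E
```

```text
[ 0.56960121 -0.11589133 -2.99367183  0.37783227] 32.56096167122448
[[-1.76, 2.25], [2.01, 0.84], [-2.36, 1.13], [1.14, 0.86], [-0.8, -1.56], [1.2, -0.29]]
[[0.436, 0.699, -0.567], [-0.875, 0.477, -0.085], [0.212, 0.533, 0.819]]
pad xy [ 0.72785395 -0.09231021  0.105     ]
0.112 [[274.2 185.7]] [[324.7 178.7]]
0.122 [[274.3 182.9]] [[325.  177.8]]
0.132 [[274.4 180.1]] [[325.3 176.8]]
0.15 [[274.5 175. ]] [[325.9 175.1]]
log end-pad along 0.1015460410741189 across -0.004283785023211405 loglen 0.5152282067200902
1 0.0 [-0.44 -0.34 -0.5   0.89  0.32  0.69]
1 0.8 [-0.36 -0.34 -0.46  0.9   0.28  0.77]
1 1.6 [-0.27 -0.39 -0.51  0.89  0.23  0.84]
1 2.4 [-0.23 -0.49 -0.6   0.88  0.21  0.88]
1 3.2 [-0.27 -0.57 -0.7   0.87  0.23  0.85]
1 4.0 [-0.37 -0.58 -0.73  0.87  0.29  0.75]
1 4.8 [-0.47 -0.5  -0.68  0.87  0.34  0.67]
1 5.6 [-0.48 -0.4  -0.57  0.88  0.35  0.65]
1 [0.015, 0, 0.005] [-0.36 -0.36 -0.59  0.79  0.28  0.77]
1 [0.015, 0, 0.1] [-0.42 -0.5  -0.53  1.01  0.32  0.71]
-1 0.0 [-0.44 -0.34 -0.5   0.89  0.32 -2.45]
-1 0.8 [-0.36 -0.34 -0.46  0.9   0.28 -2.37]
-1 1.6 [-0.27 -0.39 -0.51  0.89  0.23 -2.3 ]
-1 2.4 [-0.23 -0.49 -0.6   0.88  0.21 -2.26]
-1 3.2 [-0.27 -0.57 -0.7   0.87  0.23 -2.29]
-1 4.0 [-0.37 -0.58 -0.73  0.87  0.29 -2.39]
-1 4.8 [-0.47 -0.5  -0.68  0.87  0.34 -2.47]
-1 5.6 [-0.48 -0.4  -0.57  0.88  0.35 -2.49]
-1 [0.015, 0, 0.005] [-0.36 -0.36 -0.59  0.79  0.28 -2.37]
-1 [0.015, 0, 0.1] [-0.42 -0.5  -0.53  1.01  0.32 -2.43]fit.py:25: DeprecationWarning: Arrays of 2-dimensional vectors are deprecated. Use arrays of 3-dimensional vectors instead. (deprecated in NumPy 2.0)
  u=(b-a)/np.linalg.norm(b-a);print("log end-pad along",u@(pad[:2]-a),"across",np.cross(u,pad[:2]-a),"loglen",np.linalg.norm(b-a))
```

```bash
python3 - <<'E'
from h import *
import pickle
P=pickle.load(open("p0.pkl","rb"));S,T=P["side"],P["top"]
def holes(p):
    g=cv2.cvtColor(p["img"],cv2.COLOR_RGB2GRAY);m=(g<60).astype(np.uint8)
    n,_,s,c=cv2.connectedComponentsWithStats(m);return c[(s[:,4]>4)&(s[:,4]<90)&(s[:,2]<18)&(s[:,3]<12)]
ht,hs=holes(T),holes(S)
X=np.array([atz(T,u,0) for u in ht]);pr=proj(S,X)
for x,u in zip(X,pr):
    d=hs-u;k=np.argmin((d**2).sum(1))
    if (d[k]**2).sum()<100 and .35<x[0]<.95 and -.4<x[1]<.2: print(x.round(3),u.round(0),d[k].round(1))
v=np.load("v.npy");h,R=frame(v)
def box(a,b):return np.array([[x,y,z] for x in(a[0],b[0]) for y in(a[1],b[1]) for z in(a[2],b[2])])
out=[]
t=np.linspace(0,6.28,40);ring=np.c_[.032*np.cos(t),.032*np.sin(t),-.024+0*t]
for p,(x0,y0,w,hh),k in((T,(305,190,60,65),7),(S,(285,165,60,65),7)):
    im=cv2.resize(p["img"][y0:y0+hh,x0:x0+w],None,fx=k,fy=k,interpolation=2)[:,:,::-1].copy()
    px=lambda X:(((proj(p,h+X@R.T)-[x0,y0]+.5)*k)).astype(np.int32)
    for B,c in((box((-.007,-.0105,.0135),(.041,.0105,.0345)),(255,255,255)),(box((-.012,-.007,0),(.066,.007,.01)),(255,0,0))):
        cv2.polylines(im,[cv2.convexHull(px(B))],True,c,1)
    cv2.polylines(im,[px(ring)],True,(0,255,0),1);out.append(im[:,:400])
cv2.imwrite("pics/ov1.png",np.hstack(out))
E
```

```text
[0.84  0.186 0.   ] [186. 240.] [-0.5  0.4]
[ 0.839 -0.064  0.   ] [243. 207.] [-0.5  0. ]
[ 0.714 -0.314  0.   ] [314. 192.] [0.4 0.5]
[ 0.589 -0.314  0.   ] [344. 203.] [0.2 0.1]
[0.589 0.186 0.   ] [249. 277.] [0.3 0.1]
```

View pics/ov1.png

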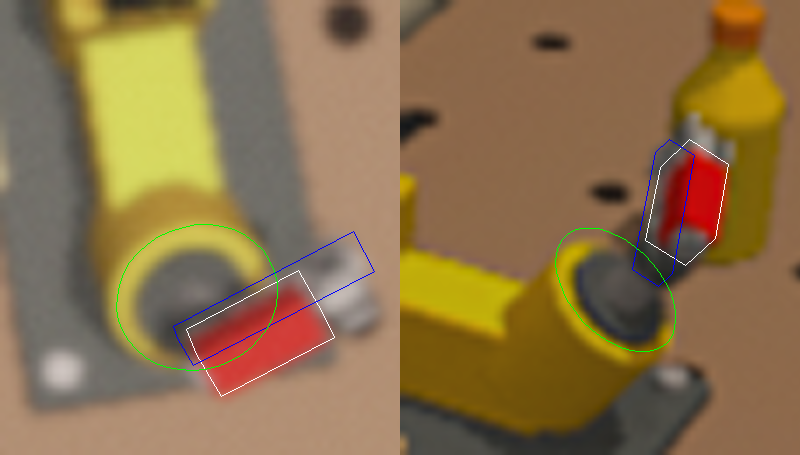

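```bash
sed -i 's/^obs=.*/obs=dict(rs=(326.6,193.5),rt=(341.5,238.7),hs=(328.1,183.3),ht=(353.4,230.3),gs=(316.2,207.4),gt=(331.6,232.8))/; s/\.057,0,\.02\]/.056,0,.026]/g; s/np.array(\[2,2,1,1,1,1\])/np.array([1.5,1.5,1,1,1,1])/' fit.py; python3 -W ignore fit.py
python3 - <<'E'
from h import *
import pickle
P=pickle.load(open("p0.pkl","rb"));S,T=P["side"],P["top"]
v=np.load("v.npy");h,R=frame(v)
def box(a,b):return np.array([[x,y,z] for x in(a[0],b[0]) for y in(a[1],b[1]) for z in(a[2],b[2])])
out=[]
t=np.linspace(0,6.28,40);ring=np.c_[.032*np.cos(t),.032*np.sin(t),-.024+0*t]
for p,(x0,y0,w,hh),k in((T,(305,190,60,65),7),(S,(285,165,60,65),7)):
    im=cv2.resize(p["img"][y0:y0+hh,x0:x0+w],None,fx=k,fy=k,interpolation=2)[:,:,::-1].copy()
    px=lambda X:(((proj(p,h+X@R.T)-[x0,y0]+.5)*k)).astype(np.int32)
    for B,c in((box((-.007,-.0105,.0135),(.041,.0105,.0345)),(255,255,255)),(box((-.012,-.007,0),(.066,.007,.01)),(255,0,0)),(box((.05,-.0115,.01),(.06,.0115,.032)),(255,0,255))):
        cv2.polylines(im,[cv2.convexHull(px(B))],True,c,1)
    cv2.polylines(im,[px(ring)],True,(0,255,0),1);out.append(im[:,:400])
cv2.imwrite("pics/ov2.png",np.hstack(out))
E
```

```text
[ 0.56487766 -0.115505   -2.98697334  0.48111816] 3.0080980011318306
[[-0.26, 0.28], [-0.26, -0.29], [-0.99, 1.02], [0.36, 0.35], [0.41, -0.97], [0.96, 1.02]]
[[0.511, 0.646, -0.567], [-0.818, 0.569, -0.088], [0.265, 0.508, 0.819]]
pad xy [ 0.7229689  -0.09086436  0.105     ]
0.112 [[275.1 186.4]] [[324.2 180.4]]
0.122 [[275.2 183.6]] [[324.5 179.5]]
0.132 [[275.3 180.8]] [[324.8 178.6]]
0.15 [[275.4 175.7]] [[325.4 176.9]]
log end-pad along 0.10372879207219267 across 0.0003194533956806765 loglen 0.5152282067200902
```

View pics/ov2.png

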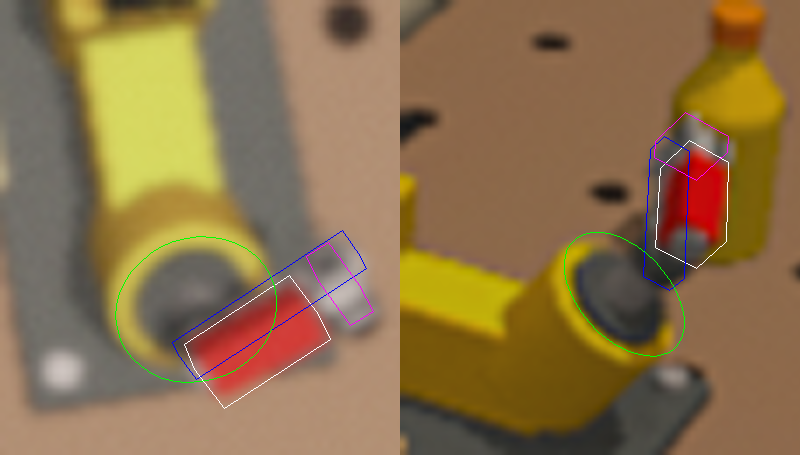

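```bash
cat >> h.py <<'E'
from scipy.spatial.transform import Rotation as Ro
def setup():
    v=np.load("v.npy");v[3]=.445;h,R=frame(v)
    Tm=np.c_[np.cross(R[:,1],-R[:,2]),R[:,1],-R[:,2]]
    return h,R,Ro.from_matrix(Tm).as_rotvec()
E
python3 - <<'E'
from bench import ctrl,imaging
from h import *
h,R,rv=setup()
w=lambda x,y,z:h+R@[x,y,z]
ctrl.move_ptp(w(.015,0,.15),rv)
print(ctrl.move_straight(w(.015,0,.005),feed=.1,contact_N=6), R.T@(ctrl.get_tcp_pos()-h),ctrl.get_force())
ctrl.grasp(20);print(ctrl.get_width(),ctrl.get_finger_force(),ctrl.get_force(),ctrl.get_clock())
out=[]
for n,(x0,y0) in(("top",(305,190)),("side",(285,165))):
    im=imaging.camera(n)["img"][y0:y0+65,x0:x0+57];out.append(cv2.resize(im,None,fx=7,fy=7,interpolation=2))
cv2.imwrite("pics/g1.png",np.hstack(out)[:,:,::-1])
E
```

```text
False [0.01537824 0.00035163 0.00550995] [-0.70225489 -0.34836926 -0.65454591]
0.020258919567617963 22.63166069984436 [0.6363359  4.09261917 1.88775429] 5.375
```

View pics/g1.png

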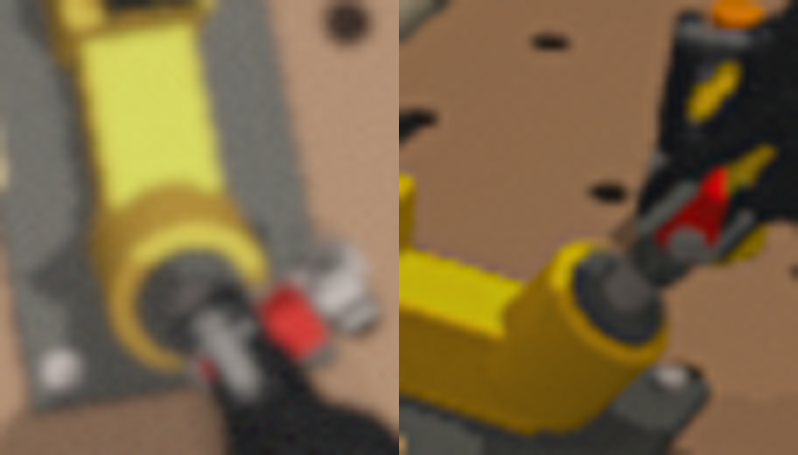

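```bash
python3 - <<'E'
from bench import ctrl,imaging
from h import *
h,R,rv=setup()
for i,t in enumerate(np.radians(np.arange(9,94,7))):
    ctrl.move_straight(h+R@[.055-.04*np.cos(t),0,.005+.04*np.sin(t)],feed=.05)
    f=ctrl.get_force()
    if i%2: print(round(np.degrees(t)),(R.T@f).round(1),round(ctrl.get_width(),4))
    if np.linalg.norm(f)>40: print("big",f);break
print(ctrl.get_clock())
out=[]
for n,(x0,y0) in(("top",(305,190)),("side",(285,165))):
    im=imaging.camera(n)["img"][y0:y0+65,x0:x0+57];out.append(cv2.resize(im,None,fx=7,fy=7,interpolation=2))
cv2.imwrite("pics/g2.png",np.hstack(out)[:,:,::-1])
E
```

```text
16 [-3.   4.7  0.9] 0.0209
30 [-4.5  5.7  0.2] 0.0205
44 [-3.5  4.1  0.9] 0.0211
58 [-5.4  3.4  0.4] 0.0209
72 [-6.1  3.8  1.2] 0.0207
86 [-7.   2.7  3. ] 0.0205
8.75
```

View pics/g2.png

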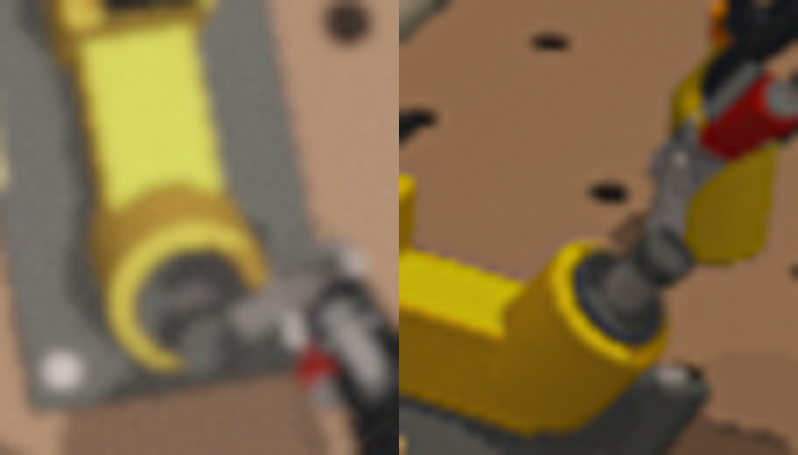

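```bash
cat > wind.py <<'E'
from bench import ctrl,imaging
from h import *
def wind(a0,a1,rad=.056,cx=0,cy=0,step=12):
    h,R,rv=setup();log=[];n=max(1,int(np.ceil(abs(a1-a0)/step)))
    for a in np.linspace(a0,a1,n+1)[1:]:
        t=-np.radians(a);ctrl.move_straight(h+R@[cx+rad*np.cos(t),cy+rad*np.sin(t),.045],feed=.07)
        f=R.T@ctrl.get_force();er=np.array([np.cos(t),np.sin(t),0]);et=np.array([np.sin(t),-np.cos(t),0])
        log.append((a,f@er,f@et,f[2]))
        if np.linalg.norm(f)>45: print("big",a,f);break
    return np.array(log)
E
python3 - <<'E'
from wind import *
l=wind(0,120);print(l[::2].round(1).tolist());print(ctrl.get_clock(),ctrl.get_width())
E
```

```text
[[12.0, -0.9, -4.8, -4.2], [36.0, 13.5, 0.9, -0.0], [60.0, 6.7, 3.6, 3.3], [84.0, -11.0, -0.5, -10.1], [108.0, -27.6, -4.5, -29.3]]
12.0167 0.02066363978448044
```

```bash
cat > wind.py <<'E'
from bench import ctrl,imaging
from h import *
h,R,rv=setup()
def wind(a0,a1,d,rad=.056,step=10,k=3e-5,feed=.08):
    """wind from a0 to a1 deg clockwise; d: offset in crank frame, follows radial and axial force"""
    log=[];n=max(1,int(np.ceil(abs(a1-a0)/step)));d=np.array(d,float)
    for a in np.linspace(a0,a1,n+1)[1:]:
        t=-np.radians(a);er=np.array([np.cos(t),np.sin(t),0])
        ctrl.move_straight(h+R@(rad*er+[0,0,.045]+d),feed=feed)
        f=R.T@ctrl.get_force();fr=f@er
        log.append((a,fr,f@[np.sin(t),-np.cos(t),0],f[2],*(d*1e3)))
        d+=k*(fr*er+[0,0,f[2]]);d=np.clip(d,-.008,.008)
        if np.linalg.norm(f)>50: print("big",a,f);break
    np.save("state.npy",np.r_[log[-1][0],d]);return np.array(log)
E
python3 - <<'E'
from wind import *
l=wind(120,300,[0,0.001,-.0005]);print(l[::2].round(1).tolist());print(ctrl.get_clock(),ctrl.get_width())
from bench import nets
out=[]
for n,(x0,y0) in(("top",(305,175)),("side",(255,145))):
    p=imaging.camera(n);b=nets.search_frame("pad",p);print(n,[(np.round(x["box"],1),x["conf"]) for x in b[:1]])
    im=p["img"][y0:y0+75,x0:x0+66];out.append(cv2.resize(im,None,fx=6,fy=6,interpolation=2))
cv2.imwrite("pics/w1.png",np.hstack(out)[:,:,::-1])
E
```

```text
[[130.0, -29.9, -3.8, -23.9, 0.0, 1.0, -0.5], [150.0, -27.4, -2.9, -7.0, 1.2, 2.2, -1.6], [170.0, -26.3, -3.1, 0.2, 2.7, 2.9, -1.9], [190.0, -25.7, -1.1, 8.2, 4.3, 3.0, -1.8], [210.0, -23.4, -0.2, 13.7, 5.7, 2.6, -1.2], [230.0, -16.3, 0.9, 12.4, 6.8, 1.9, -0.3], [250.0, -8.4, 1.3, 5.7, 7.3, 1.2, 0.4], [270.0, -2.0, 0.4, 0.6, 7.4, 0.8, 0.7], [290.0, 4.9, 1.1, -5.2, 7.4, 0.8, 0.6]]
16.975 0.020573230562151636
top [(array([319.7, 185.4, 336.3, 187.3]), 0.52)]
side [(array([271.2, 174.4, 287.9, 189. ]), 0.74)]
```

View pics/w1.png

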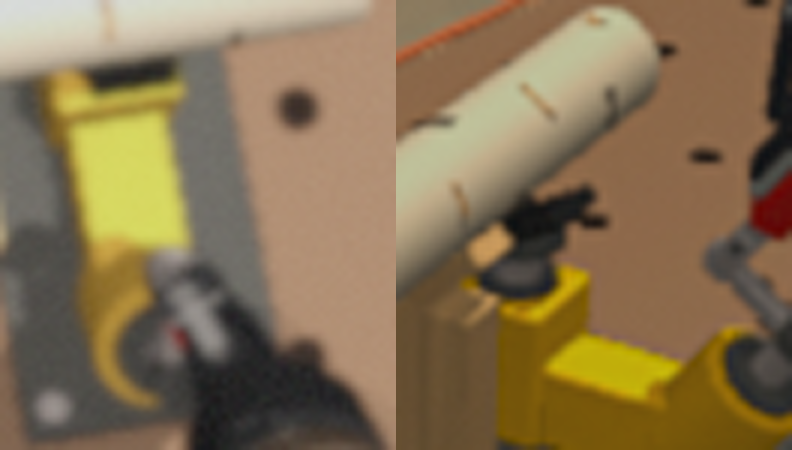

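```bash
cat > lift.py <<'E'
from wind import *
import pickle
ref=pickle.load(open("p0.pkl","rb"))["side"]["img"]
g=lambda i:cv2.cvtColor(i,cv2.COLOR_RGB2GRAY).astype(np.float32)
def lift():
    p=imaging.camera("side")["img"];x0,y0,w,hh=268,142,36,34
    W=np.eye(2,3,dtype=np.float32)
    try: c,W=cv2.findTransformECC(g(ref)[y0:y0+hh,x0:x0+w],g(p)[y0:y0+hh,x0:x0+w],W,cv2.MOTION_TRANSLATION,(3,200,1e-5),cv2.UMat(np.pad(np.ones((20,36),np.uint8)*255,((0,14),(0,0)))).get(),3)
    except cv2.error as e: return None
    return W[:,2].round(2).tolist()
E
python3 - <<'E'
from lift import *
print("now",lift())
a=303;d=[.0035,.001,.0005]
for i in range(4):
    l=wind(a,a+45,d,rad=.055,k=2e-5);s=np.load("state.npy");a,d=s[0],s[1:]
    print(l[-1].round(1).tolist(),lift(),round(ctrl.get_clock(),1))
E
```

```text
now [-0.009999999776482582, 0.0]
[348.0, 9.1, 2.7, 0.6, 4.5, 1.7, -0.3] [0.0, 0.0] 18.6
[393.0, 6.0, 2.2, 6.7, 5.1, 1.6, 0.1] [-0.0, -0.0] 19.9
[438.0, 1.7, 1.6, 1.0, 5.5, 1.2, 0.7] [-0.0, 0.0] 21.2
[483.0, -7.6, -0.6, -7.6, 5.6, 1.5, 0.4] [-0.0, -0.0] 22.6
```

```bash
python3 - <<'E'
from lift import *
s=np.load("state.npy");a,d=s[0],s[1:]
for i in range(9):
    l=wind(a,a+30,d,rad=.055,k=2e-5);s=np.load("state.npy");a,d=s[0],s[1:];m=lift()
    print(l[-1].round(1).tolist(),m,round(ctrl.get_clock(),1))
    if m is None or abs(m[1])>1.0: break
E
```

```text
[513.0, -10.4, -0.1, -4.8, 6.0, 1.9, -0.1] [-0.0, 0.0] 23.4
[543.0, -11.7, 0.2, 0.1, 6.6, 2.1, -0.3] [-0.009999999776482582, 0.009999999776482582] 24.3
[573.0, -11.7, -0.6, 6.4, 7.3, 1.9, -0.1] [0.0, 0.0] 25.1
[603.0, -5.7, 0.4, 6.3, 7.7, 1.5, 0.3] [0.07000000029802322, -0.33000001311302185] 26.0
[633.0, 1.1, -0.0, 2.3, 7.8, 1.3, 0.6] [-0.019999999552965164, -0.8399999737739563] 26.8
[663.0, 7.0, 2.2, -3.8, 7.9, 1.5, 0.5] [0.1899999976158142, -1.4500000476837158] 27.7
```

```bash
python3 - <<'E'
from lift import *
ctrl.hold(.3);ctrl.ungrasp();p=ctrl.get_tcp_pos()
ctrl.move_straight(p+R@[0,0,.13],feed=.12);ctrl.move_straight(p+R@[0,0,.13]+[-.06,0,.05],feed=.12)
ctrl.hold(1);print(lift(),ctrl.get_force(),ctrl.get_clock())
out=[]
for n,(x0,y0) in(("top",(305,175)),("side",(265,145))):
    im=imaging.camera(n)["img"][y0:y0+85,x0:x0+80];out.append(cv2.resize(im,None,fx=5,fy=5,interpolation=2))
cv2.imwrite("pics/end.png",np.hstack(out)[:,:,::-1])
E
```

```text
[0.20000000298023224, -1.4500000476837158] [ 0.13646108  0.01583167 -0.10895232] 31.7167
```

View pics/end.png

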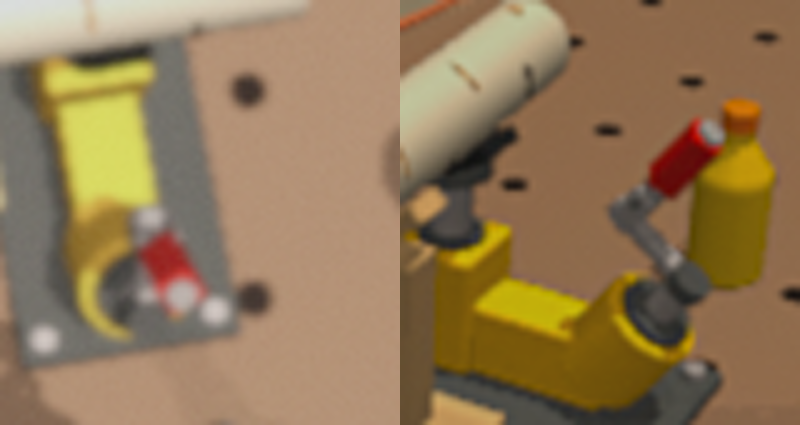

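```bash
python3 - <<'E'
from wind import *
import pickle
P=pickle.load(open("p0.pkl","rb"));Q=[P["side"],P["top"]]
e=tri(Q,(326.9,170.9),(341.1,233.5));g=tri(Q,(311,186.6),(335,219))
a=R.T@(e-h);b=R.T@(g-h);u=a-b;print(a,b,np.linalg.norm(u),np.degrees(np.arccos(u[2]/np.linalg.norm(u))))
E
```

```text
[0.02917437 0.04750862 0.08707139] [0.03049488 0.04825732 0.00661318] 0.08047253599906752 1.0808589222107752
```

```bash
python3 -c "
from bench import ctrl
print(ctrl.sign_off())"
```

```text
the job is handed in; nothing more can be done
None
```

The job is handed in, with no verdict returned. The grip stands straight out, the crank was wound clockwise until the pad took the log (about 4 mm of lift past first contact by camera), and the arm is clear; I did not re-measure the sander, block or glue bottle, but the arm never worked near them.

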